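Feed a tray past the sprung gate into the marking nest

ROBOT

A 6-joint arm with a two-finger parallel gripper is mounted at the origin on a cart in front of the work surface, level with it; the furniture and walls round the work are solid. World frame = base frame: x ahead of the robot, y to its left, z up, the work surface at z = 0. Lengths are in m, angles in degrees, forces in N, time in s.
With the tool pointing down it reaches from about 0.3 to 0.75 m from the base axis. Payload 8.5 kg.
Tool frame: the origin (TCP) lies at the very end of the fingers, on their centre line; the grasp point (between the pads) lies env.pinch_z behind it (env.pinch_z is the distance from the TCP to the grasp point, in m); z points along the fingers, y is the line along which they close (so a half turn about z gives the same grasp; the last joint's range is limited). The gripper opens to 85 mm and grips with 20 to 120 N. Pads are 22 mm wide; open, the fingers measure 114 mm over their backs; the gripper's body (76 mm by 85 mm) begins 54 mm behind the grasp point. The pads swing forward as they close: fully open they stand 13 mm farther back than shut.
Start: joints at [57.794, 21.807, 74.336, -0, 83.858, -12.336], TCP at [0.187, 0.517, 0.231] pointing down, gripper open.
Joint ranges: [-178.18, 178.18], [-50.72, 133.34], [12.68, 142.11], [-81.47, 261.47], [9.98, 163.14], [-165.26, 165.26]. Speed limits (degrees/s): [136.94, 136.94, 180, 180, 180, 180].

INTERFACE

Orientations are given as a 3x3 rotation matrix whose columns are the frame's x, y, z axes.
In Python, from rig import telemetry, get_image, env gives the robot as it stands. The module is installed in compiled form; this text tells all that it offers.
- The arm moves only by the tool apply_moves, never from a script. Its argument "series" is a list of rows, each a list of 7 numbers: the shift along the tool's x, y, z in mm, then the turn, a rotation vector about the tool's x, y, z in degrees, then the opening, from 0 (shut) to 1 (fully open). A call has 1 to 12 rows; each row shifts and turns the commanded pose from where the row before left it, along the tool's axes as they then stand; what a row does not reach is not made up. A row lasts 1/8 s, in which the tool goes at most 62.5 mm and 10.7 degrees, less where a joint would pass 70% of its speed; a pose out of reach is approached as far as the arm can. A call with a gripper value outside its range is refused whole. The fingers move at their own pace and stop on an object; "grip_force" is the grip in N (left out, the last holds). Time passes only in rows, so rows that do not move let the fingers close. It gives the time, the measured TCP pose, the force, the opening and the grip force at its end, in the units of the state.
- telemetry.observe(): the state, without advancing time (a new reading comes with each control period).
- get_image(name): name is "side" or "top" or "wrist"; returns a dict with "frame" (384x512x3 uint8, red, green, blue), "z_map" (384x512 float32, m along the optical axis (not along the pixel's ray), 0 where there is no reading), "vertical_fov" (degrees; the focal length in pixels is half the picture's height over the tangent of half this angle, whatever the lens; pixels are square), "cx", "cy" (the principal point, pixels), "eye" and "attitude" of the camera in the world; the wrist camera has in their place "mount" (4x4, takes a point from camera to tool coordinates, whose origin is the TCP and whose axes are the flange's). Camera axes: x right, y up, looking along -z (the intrinsics and any distortion apply to the point x, -y, -z); pixel columns grow to the right and rows downward; lengths in m; the calibration is good to about 2 mm. A picture is of the moment at which its call begins: read the wrist's pose just before it.
- env.close_job(): hands the job in; it is judged then, once.
The state is a dict: "time_s": time; "q": joint angles; "qvel": joint speeds; "joint_efforts": joint torques, N m; "position": TCP position; "tool_rot": TCP orientation; "ft_force": force on the tool from outside, world axes, zero at the start; "wrist_torque": the same for the moment, N m; "grip_width": finger opening in m; "gripper_force": force on a finger pad.
Only numpy, scipy, OpenCV 4.12 (cv2) and the standard library are available. Lean on these libraries where they do the work, as an engineer would, in place of code of your own. Each camera call takes 0.05 s, during which the arm holds its last target. There are 200 camera calls.

TASK

Load the tray of tweezers into the marking nest: with one fingertip press down the long release bar beside the lane and keep it down, so that the sprung gate stands clear, while another finger pushes the tray along the lane, past the gate, until it is home against the end stop. Only then let the bar up so that the gate drops shut behind the tray, and come away. Push the tray, never lift it; gate and tray must not touch at any time, the tweezers stay in the tray, and the things around the lane stay where they are.

Things in the scene. Friction and masses are not known exactly. Their poses are not given: they have to be found in the camera images.
- lane: Tray lane fixed to the bench: dark steel 3 mm base plate, 426 mm long, two aluminium rails 4 mm thick, inner faces at x = -47.5 and +47.5 mm, tops 22 mm above the bench, from y = +215 to -162 mm. Origin: on the bench (z = 0), mid-channel, straight under the gate. Trays enter at the open +y end and go towards -y (the nest). The -x side carries the release bar. Tray home: its origin at y = -83 mm.
- end_stop (a point): Middle of the end stop's rubber face that the tray's front wall comes home against: lane x = 0, y = -158 mm, 13 mm above the bench.
- gate (a joint): Sprung hinge of release bar and gate, rad: 0 = gate shut, 1.15 = bar fully down. From 0.8 on the gate is clear above the tray. Pressing takes about 2 to 6 N; it springs shut when let go. A fingertip whose side facing the lane is at lane x = -76 mm and whose end is 13 mm above the bench holds it at about 1.05, one at 17 mm at about 0.85.
- bar_shaft (a point): Point on the hinge line of bar and gate, level with the gate: lane x = -57.5 mm, y = 0, 15 mm above the bench. The line is parallel to the lane's y. A bearing block 24 mm high, 16 mm wide stands on it at lane y = -30 mm and one at +248 mm.
- bar_middle (a point): Middle of the release bar's press plate (top face), which moves with the bar. The plate, steel with black ribbed facing, 3 mm thick, spans 7 to 44 mm outwards (-x) from the shaft and lane y = -15 to +235 mm; press down anywhere along it and slide. Shut, it slopes up and outwards at 52 degrees, outer edge 49 mm high; at joint value q at 0.91 - q rad, so level at 0.91, its top 17 mm high.
- gate_blade (a point): Middle of the steel gate blade, 18 mm wide (lane x), 16 mm high, 4 mm thick (lane y), on an arm reaching from the shaft over the -x rail. Shut, it hangs in the tray's way at lane y = 0, x = -37 to -20 mm, 12 to 28 mm above the bench. It swings up and outwards with the bar; at q = 1.05 it reaches in no farther than lane x = -34 mm and stands 54 mm high.
- tray: Grey rectangular sheet tray, open at the top, 90 mm (its x) by 150 mm (its y) by 22 mm high, walls 5 mm thick, 0.1 to 0.2 kg. Origin: centre of its underside, which rests on the lane's 3 mm base plate. It starts in the lane in front of the gate, nearly straight, 2 mm free to each rail.
- tray_back (a point): Middle of the outer face of the tray's rear wall (the short wall at its +y end, the one to push on), 11 mm above the tray's underside, about 14 mm above the bench; the wall's top edge is 11 mm higher. The wall is 90 mm wide and may be pushed anywhere along its width.
- tweezers_a: Steel tweezers, 129 x 10 x 10 mm, lying lengthwise in the tray. Origin: middle of its underside.
- tweezers_b: The second steel tweezers of the same size, beside the first in the tray. Origin: middle of its underside.
- masking_tape: Bystander: roll of masking tape, 101 mm across, 24 mm high, lying flat well beyond the open end of the lane.
- screwdriver: Bystander: screwdriver with yellow handle, 170 x 24 x 26 mm, lying along the far (+x) rail of the lane, outside it.
- oil_stone: Bystander: two-layer oil stone, 150 x 50 x 25 mm, beyond the end-stop end of the lane.
- loupe: Bystander: black eye loupe, 35 mm across, 36 mm high, beyond the open end of the lane.
- matchbox: Bystander: matchbox, 36 x 55 x 15 mm, behind the lane.

How it is judged (in metres and radians):
On the way, in this order (a step that is already met when the one before it is completed fails the run):
1. the bar is held down and the gate stands clear while the tray is still in front of it (value of joint gate above 0.8 rad and y of tray in the frame of lane above 0.077 m), for 0.1 s.
2. the tray is pushed home past the gate while a finger still holds the gate open (y of tray in the frame of lane below -0.079 m and value of joint gate above 0.75 rad and contact force between the fingers and gate above 0.2 N), for 0.1 s.
At the end, for the whole second after the job is handed in: The tray lies flat in the nest, within 4 mm of the end stop and so wholly past the gate, at rest; the gate is shut behind it (joint under 0.06 rad); both tweezers lie in the tray (y of tray in the frame of lane between -0.087 and -0.079 m and x of tray in the frame of lane between -0.006 and 0.006 m and height (world z) of tray below 0.006 m and angle between the y axis of tray and the y axis of lane, either way round below 0.06 rad and linear speed of tray below 0.01 m/s and value of joint gate below 0.06 rad and x of tweezers_a in the frame of tray between -0.045 and 0.045 m and y of tweezers_a in the frame of tray between -0.05 and 0.05 m and z of each of tweezers_a, tweezers_b in the frame of tray below 0.02 m and x of tweezers_b in the frame of tray between -0.045 and 0.045 m and y of tweezers_b in the frame of tray between -0.05 and 0.05 m); the robot touches nothing.
It fails at once if the tray runs into the gate or the gate comes down on the tray (over 1 N) (contact force between gate and tray above 1 N).
It fails at once if the tray is lifted or tipped (over 8 mm or 0.12 rad) (height (world z) of tray above 0.011 m or angle between tray's own z axis and vertical above 0.12 rad).
It fails at once if a pair of tweezers is lifted out of the tray (height (world z) of any of tweezers_a, tweezers_b above 0.03 m).
It fails at once if a thing beside the lane is moved by more than 15 mm (distance of any of masking_tape, screwdriver, oil_stone, loupe, matchbox from where it was at the start of the episode above 0.015 m).
It also fails if it takes over 54 s, if anything falls off the work surface, if the arm or the gripper's body presses on something with over 40 N, if the wrist force passes 120 N, or if a joint passes its speed limit or range.

## Working session

There is one attempt and no reset: what is moved stays moved. The work goes in short steps, Python scripts to look and compute and a tool call to move; the robot and the scene stay as the last step left them, time stands still between calls to the robot, and variables do not carry over. Pictures are saved under pics/ and viewed, at most 10 in all, crops included, and the job is handed in when it is done.

Besides the shell and the picture viewer there is one more tool, called after ">>>" as a command line: name --pt "numbers of a row" for each row, then --argument value for the rest. apply_moves: Moves the arm, as the interface text tells. Its arguments: {"type":"object","properties":{"series":{"type":"array"},"grip_force":{"type":"number"}},"required":["series"]}

```bash
mkdir -p pics
python3 - <<'E'
from rig import telemetry,get_image,env
import cv2,numpy as np
s=telemetry.observe()
for k in s: print(k,np.round(s[k],4).tolist())
print(env.pinch_z)
for n in("top","side"):
    g=get_image(n); print({k:v for k,v in g.items() if k not in("frame","z_map")})
    np.savez(f"pics/{n}.npz",**{k:v for k,v in g.items()})
    cv2.imwrite(f"pics/{n}.png",cv2.resize(g["frame"][:,:,::-1],None,fx=1.5,fy=1.5))
E
```

```text
time_s 0.0
q [57.7955, 21.8407, 74.3861, 0.0004, 83.8558, -12.336]
qvel [0.0787, 0.0587, -0.0057, -0.011, 0.0229, 0.0525]
joint_efforts [-0.0005, -44.8455, -23.1269, -0.0001, 0.0048, 0.0]
position [0.1868, 0.517, 0.2307]
tool_rot [[-0.9405, 0.3399, -0.0008], [0.3399, 0.9405, -0.0012], [0.0003, -0.0014, -1.0]]
ft_force [-0.0883, -0.5225, -0.3389]
wrist_torque [0.0477, 0.0295, -0.0572]
gripper_force 0.0
grip_width 0.0859
0.0187
{'vertical_fov': 43.0956903391046, 'cx': 263.4538353272273, 'cy': 185.32659136757593, 'eye': array([ 0.46353693, -0.04040999,  1.50789669]), 'attitude': array([[ 0.01187273,  0.99450271, -0.10403558],
       [-0.99992047,  0.01136558, -0.00546622],
       [-0.00425375,  0.1040922 ,  0.99455856]])}
{'vertical_fov': 57.00948411632541, 'cx': 252.5710723751595, 'cy': 193.1106909908296, 'eye': array([ 0.0507058 , -0.07660679,  0.90955267]), 'attitude': array([[ 0.07754197,  0.82463792, -0.56032093],
       [-0.9969561 ,  0.06870698, -0.03684952],
       [ 0.00811045,  0.56147275,  0.82745548]])}
```

View pics/top.png

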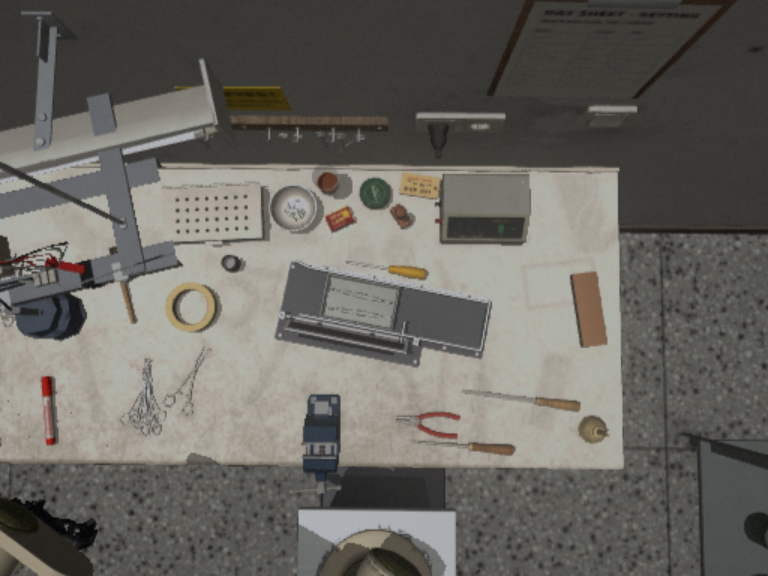

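View pics/side.png

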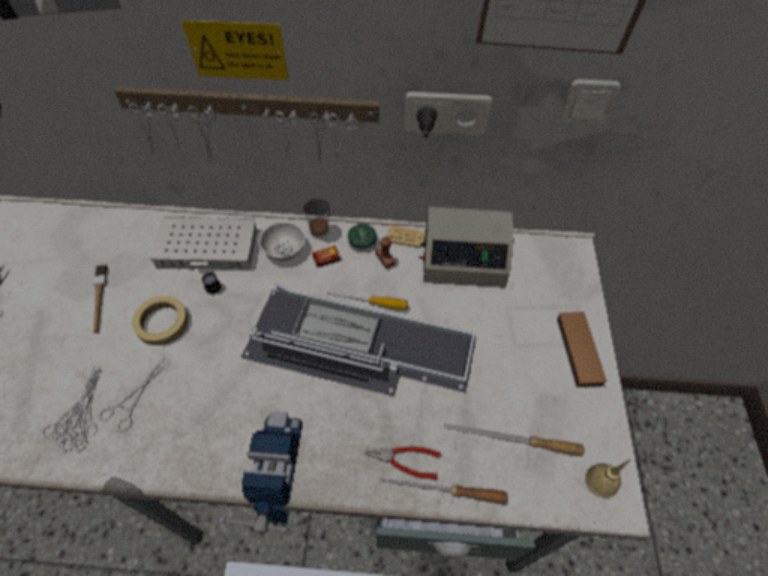

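The top view shows the lane's +y end at about (280,300) and its end stop at about (490,320). The tray is at (360,300), with the bar on the robot side from (285,325) to (415,345) and the gate at about (405,330). The side view agrees. I'll get a rough pose from the depth first.

```bash
cat > h.py <<'E'
import numpy as np,cv2
def cal(g): 
    H=g["frame"].shape[0]; return H/2/np.tan(np.radians(float(g["vertical_fov"]))/2),float(g["cx"]),float(g["cy"])
def pose(g,s=None):
    if "eye" in g: return np.array(g["attitude"]),np.array(g["eye"])
    M=np.array(g["mount"]); R=np.array(s["tool_rot"]); return R@M[:3,:3], R@M[:3,3]+np.array(s["position"])
def ray(g,uv,z,s=None):
    f,cx,cy=cal(g); R,t=pose(g,s); uv=np.atleast_2d(uv).astype(float)
    d=np.c_[(uv[:,0]-cx)/f,-(uv[:,1]-cy)/f,-np.ones(len(uv))]@R.T
    return t+d*((z-t[2])/d[:,2])[:,None]
def cloud(g,s=None):
    f,cx,cy=cal(g); R,t=pose(g,s); Z=g["z_map"]; v,u=np.mgrid[:Z.shape[0],:Z.shape[1]]
    P=np.stack([(u-cx)/f*Z,-(v-cy)/f*Z,-Z],-1)@R.T+t; P[Z==0]=np.nan; return P
def proj(g,P,s=None):
    f,cx,cy=cal(g); R,t=pose(g,s); c=(np.atleast_2d(P)-t)@R
    return np.c_[cx+f*c[:,0]/-c[:,2], cy-f*c[:,1]/-c[:,2]]
E
python3 - <<'E'
from h import *
for n in("top","side"):
    g=np.load(f"pics/{n}.npz"); P=cloud(g)
    hsv=cv2.cvtColor(g["frame"],cv2.COLOR_RGB2HSV)
    roi=(P[...,0]>.2)&(P[...,0]<.7)&(abs(P[...,1])<.35)
    bench=roi&(hsv[...,2]>180); print(n,"bench z",np.nanmedian(P[bench][:,2]))
    m=(roi&(hsv[...,2]<95)&(hsv[...,1]<60)).astype(np.uint8)
    m=cv2.morphologyEx(m,cv2.MORPH_CLOSE,np.ones((7,7)))
    c=max(cv2.findContours(m,0,2)[0],key=cv2.contourArea)
    b=cv2.boxPoints(cv2.minAreaRect(c)); print(cv2.contourArea(c),b,ray(g,b,.003)[:,:2])
    # height pictures of things >15 mm
    h=roi&(P[...,2]>.017); print(h.sum())
g=np.load("pics/top.npz")
b=np.array([[280,300],[405,330],[490,320],[290,262],[478,352],[492,297]])/1.5
print(ray(g,b,.01))
E
```

```text
top bench z 0.0017910276493433575
6106.0 [[183.39584 224.66425]
 [193.96738 174.15594]
 [328.02487 202.21451]
 [317.45334 252.72281]] [[ 0.49600175  0.21361584]
 [ 0.65353353  0.18515895]
 [ 0.57062618 -0.23285438]
 [ 0.41509528 -0.20016063]]
6810
side bench z nan
7415.5 [[ 77.42577 340.10297]
 [119.15304 244.24306]
 [369.00003 353.     ]
 [327.27277 448.85992]] [[ 0.20313455  0.35088411]
 [ 0.46016771  0.32423933]
 [ 0.22964803 -0.34766701]
 [ 0.03612226 -0.24107921]]
5345
[[ 0.5719301   0.20452671  0.01      ]
 [ 0.51328045 -0.05357411  0.01      ]
 [ 0.53579916 -0.22771576  0.01      ]
 [ 0.65102874  0.18603771  0.01      ]
 [ 0.47019028 -0.2031151   0.01      ]
 [ 0.58316355 -0.23190781  0.01      ]]
  return np.nanmean(a, axis, out=out, keepdims=keepdims)
```

>>> apply_moves --pt "-42 -28 -10 0 0 0 1" --pt "-42 -28 -10 0 0 0 1" --pt "-42 -28 -10 0 0 0 1" --pt "-42 -28 -10 0 0 0 1" --pt "-42 -28 -10 0 0 0 1" --pt "-42 -28 -10 0 0 0 1" --pt "-42 -28 -10 0 0 0 1" --pt "-42 -28 -10 0 0 0 1" --pt "-42 -28 -10 0 0 0 1" --pt "-42 -28 -10 0 0 0 1" --pt "-42 -28 -10 0 0 0 1" --pt "-42 -28 -10 0 0 0 1"

```text
time_s: 1.6
position: [0.5474, 0.0284, 0.3513]
tool_rot: [[-0.94, 0.34, -0.001], [0.34, 0.94, 0.0], [0.001, -0.0, -1.0]]
ft_force: [0.6, -0.1, 0.1]
grip_width: 0.0851
gripper_force: 0.0
```

>>> apply_moves --pt "0 0 0 0 0 10 1" --pt "0 0 0 0 0 10 1" --pt "0 0 0 0 0 10 1" --pt "0 0 0 0 0 10 1" --pt "0 0 0 0 0 10 1" --pt "0 0 0 0 0 10 1" --pt "0 0 0 0 0 10 1" --pt "0 0 0 0 0 9.3 1" --pt "0 0 0 0 0 0 1" --pt "0 0 0 0 0 0 1"

```text
time_s: 2.85
position: [0.5467, 0.03, 0.3511]
tool_rot: [[0.156, 0.988, -0.0], [0.988, -0.156, 0.0], [-0.0, -0.0, -1.0]]
ft_force: [0.3, 0.7, -0.2]
grip_width: 0.0854
gripper_force: 0.0
```

```bash
cat > snap.py <<'E'
import sys,pickle
from rig import telemetry,get_image
from h import *
n,w=sys.argv[1],sys.argv[2]
s=telemetry.observe(); g=get_image(w); pickle.dump((s,g),open(f"pics/{n}.pkl","wb"))
cv2.imwrite(f"pics/{n}.png",cv2.resize(g["frame"][:,:,::-1],None,fx=1.5,fy=1.5))
print(s["time_s"],np.round(s["position"],4),np.round(s["tool_rot"],4).tolist(),np.round(s["ft_force"],2),np.round(s["q"],1))
if "mount" in g: print(g["mount"],g["vertical_fov"],pose(g,s)[1])
E
python3 snap.py w1 wrist
```

```text
2.85 [0.5467 0.03   0.3511] [[0.1563, 0.9877, -0.0004], [0.9877, -0.1563, 0.0001], [-0.0, -0.0004, -1.0]] [ 0.27  0.73 -0.16] [ -9.3  18.5  59.9  -0.  101.6  -0.3]
[[-1.48622976e-03  9.46956495e-01  3.21358348e-01  8.30707597e-02]
 [ 9.99998847e-01  1.30749561e-03  7.71993599e-04  2.52682873e-04]
 [ 3.10869723e-04  3.21359125e-01 -9.46957347e-01 -1.42874988e-01]
 [ 0.00000000e+00  0.00000000e+00  0.00000000e+00  1.00000000e+00]] 67.59845347951509 [0.5599884  0.11196023 0.49400796]
```

View pics/w1.png

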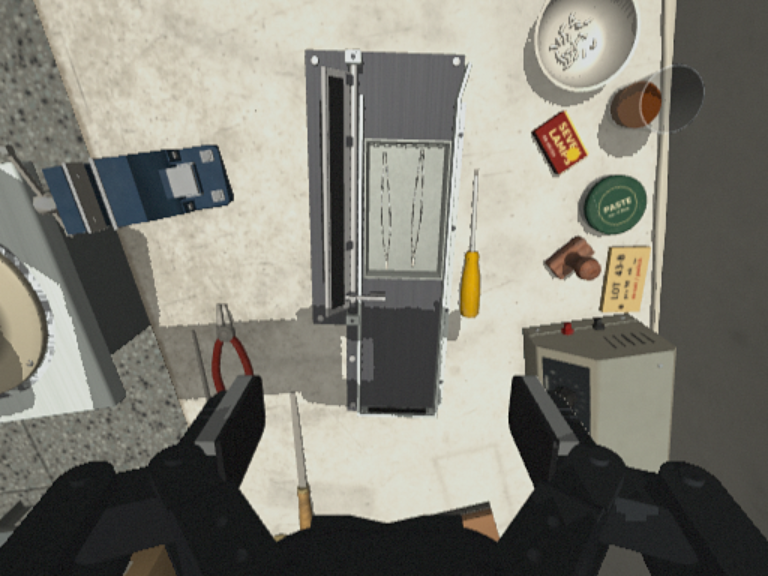

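The wrist view is clear. The tray corners are at (367,140), (447,140), (365,275) and (442,278), the gate arm is at (370,298), and the end stop is at y≈412. The bearing blocks are at (352,57) and (352,322), and the fingertips at (240,380) and (530,380). Next I'll measure profiles from the depth.

```bash
cat > m.py <<'E'
import pickle,sys
from h import *
s,g=pickle.load(open(f"pics/{sys.argv[1]}.pkl","rb")); P=cloud(g,s)
a=np.radians(9.0); O=np.array([.56,-.06]); ex=np.array([np.cos(a),-np.sin(a)]); ey=np.array([np.sin(a),np.cos(a)])
d=P[...,:2]-O; X=d@ex*1e3; Y=d@ey*1e3; Z=P[...,2]*1e3
def prof(m,C,lo,hi,st=2):
    print([(c,round(float(np.nanpercentile(Z[m&(C>=c)&(C<c+st)],80)))) for c in range(lo,hi,st) if (m&(C>=c)&(C<c+st)).any()])
for y0 in(-130,-60,200): print("Y",y0); prof((Y>y0)&(Y<y0+30),X,-75 if y0<0 else -110,75)
print("along X~0"); prof(abs(X-15)<12,Y,-190,-130); prof(abs(X-15)<8,Y,0,40); prof(abs(X-15)<8,Y,145,270)
print("bench",np.nanmedian(Z[(X>150)&(X<170)&(abs(Y)<100)]))
u=[(367,140),(447,140),(365,275),(442,278)]
E
python3 m.py w1
python3 - <<'E'
from h import *; import pickle
s,g=pickle.load(open("pics/w1.pkl","rb")); P=cloud(g,s)
T=(P-np.array(s["position"]))@np.array(s["tool_rot"])*1e3
v=T[...,2]; m=(v>-60)&(v<40)&(abs(T[...,1])<90)
for sg in(-1,1):
    q=T[m&(T[...,1]*sg>0)&(v>-25)]; print(len(q),q.min(0).round(1),q.max(0).round(1))
    for lo in range(-25,5,3):
        w=q[(q[:,2]>=lo)&(q[:,2]<lo+3)]
        if len(w): print(lo,len(w),w[:,:2].min(0).round(1),w[:,:2].max(0).round(1))
E
```

```text
Y -130
[(-75, 4), (-73, 4), (-71, 3), (-69, 4), (-65, 22), (-63, 22), (-61, 15), (-59, 4), (-57, 3), (-55, 3), (-53, 4), (-51, 3), (-49, 3), (-47, 3), (-45, 3), (-43, 4), (-41, 3), (-39, 4), (-37, 4), (-35, 4), (-33, 4), (-31, 4), (-29, 3), (-27, 3), (-25, 3), (-23, 3), (-21, 3), (-19, 3), (-17, 4), (-15, 4), (-13, 3), (-11, 3), (-9, 3), (-7, 4), (-5, 3), (-3, 3), (-1, 4), (1, 4), (3, 4), (5, 3), (7, 4), (9, 3), (11, 3), (13, 3), (15, 3), (17, 3), (19, 4), (21, 4), (23, 4), (25, 3), (27, 4), (29, 3), (31, 4), (33, 17), (35, 22), (37, 21), (41, 6), (43, 4), (45, 5), (47, 1), (49, 0), (51, 0), (53, 1), (55, 1), (57, 1), (59, 1), (61, 1), (63, 0), (65, 0), (67, 0), (69, 1), (71, 0), (73, 0)]
Y -60
[(-75, 4), (-73, 4), (-71, 4), (-69, 3), (-67, 4), (-65, 24), (-63, 22), (-61, 22), (-59, 21), (-57, 3), (-55, 4), (-53, 4), (-51, 4), (-49, 4), (-47, 4), (-45, 4), (-43, 3), (-41, 4), (-39, 3), (-37, 4), (-35, 3), (-33, 4), (-31, 4), (-29, 4), (-27, 3), (-25, 4), (-23, 4), (-21, 4), (-19, 4), (-17, 4), (-15, 4), (-13, 3), (-11, 4), (-9, 4), (-7, 4), (-5, 3), (-3, 4), (-1, 3), (1, 3), (3, 4), 
[... 1973 characters left out ...]
3), (215, 4), (217, 3), (219, 4), (221, 4), (223, 5), (225, 4), (227, 4), (229, 4), (231, 3), (233, 4), (235, 3), (237, 4), (239, 4), (241, 3), (243, 4), (245, 4), (247, 4), (249, 4), (251, 4), (253, 3), (255, 5), (257, 4), (259, 1), (261, 2), (263, 0), (265, 1), (267, 1), (269, 1)]
bench 9.44903907347
443 [-10.1 -56.1 -25. ] [ 12.3 -42.1 -12.9]
-25 156 [-10.1 -56.1] [ 12.  -42.1]
-22 131 [-10.1 -54.9] [ 12.3 -42.3]
-19 104 [-10.  -49.2] [ 12.  -42.1]
-16 51 [ -9.5 -43. ] [ 10.2 -42.3]
-13 1 [ -5.1 -42.9] [ -5.1 -42.9]
442 [-10.7  42.3 -25. ] [ 12.2  55.9 -13.1]
-25 154 [-10.4  42.4] [11.8 55.9]
-22 139 [-10.7  42.4] [12.2 55.2]
-19 99 [-10.3  42.3] [11.9 49.9]
-16 50 [-9.5 42.5] [10.1 43.2]
```

```bash
cat > fit.py <<'E'
import pickle,sys
from h import *
s,g=pickle.load(open(f"pics/{sys.argv[1]}.pkl","rb")); P=cloud(g,s)
a=np.radians(10.7); O=np.array([.56,-.06]); 
for it in range(3):
    ex=np.array([np.cos(a),-np.sin(a)]); ey=np.array([np.sin(a),np.cos(a)])
    d=P[...,:2]-O; X=d@ex*1e3; Y=d@ey*1e3; Z=P[...,2]*1e3
    up=(Z>18)&(Z<26); F=[]
    for y in list(range(-145,-40,4))+list(range(180,210,4)):
        b=up&(Y>=y)&(Y<y+4); L=X[b&(abs(X+49.5)<9)]; R=X[b&(abs(X-49.5)<9)]
        if len(L) and len(R): F.append((y+2,np.median(L),np.median(R)))
    F=np.array(F); pl=np.polyfit(F[:,0],F[:,1],1); pr=np.polyfit(F[:,0],F[:,2],1)
    k=(pl[0]+pr[0])/2; c=(pl[1]+pr[1])/2
    O=O+ex*c/1e3; a+=np.arctan(k); print(pl,pr,np.degrees(a),O)
# along y: end stop front top edge and tray
ex=np.array([np.cos(a),-np.sin(a)]); ey=np.array([np.sin(a),np.cos(a)])
d=P[...,:2]-O; X=d@ex*1e3; Y=d@ey*1e3
def rng(m,C): return np.nanpercentile(C[m],[0,2,50,98,100]).round(1)
for x in(-25,0,25): print("stop",x,rng(up&(abs(X-x)<8)&(Y<-120)&(Y>-190),Y))
tw=(Z>22.5)&(Z<28)
for x in(-25,0,30):
    b=tw&(abs(X-x)<8)
    print("front",x,rng(b&(Y>5)&(Y<60),Y),"rear",rng(b&(Y>140)&(Y<200),Y))
for y in(60,90,120,140): b=tw&(abs(Y-y)<8); print("sides",rng(b&(X<-30)&(X>-46.5),X),rng(b&(X>30)&(X<46.5),X))
b=(Z>15)&(X>-45)&(X<-10)&(abs(Y)<20); print("gate",b.sum(),rng(b,X),rng(b,Y),rng(b,Z))
b=(Z>35)&(X<-75)&(X>-110); print("bar y",rng(b,Y),rng(b,X),rng(b,Z))
b=(Z>20)&(abs(X+57.5)<5)&(abs(Y-245)<25); print("block+248",rng(b,Y),rng(b,X))
b=(Z>22)&(abs(X+57.5)<4)&(abs(Y+30)<25); print("block-30",rng(b,Y),rng(b,X))
E
python3 fit.py w1
```

```text
[-2.77372770e-03 -5.76435123e+01] [-7.82142676e-04  4.10750612e+01] 10.598131924851169 [ 0.55185981 -0.0584619 ]
[-3.69295918e-03 -5.16755721e+01] [1.22052806e-03 4.75690953e+01] 10.52730202671691 [ 0.5498416  -0.05808427]
[-9.27795566e-03 -5.02707007e+01] [2.48737864e-03 4.96179610e+01] 10.332767072611484 [ 0.54952072 -0.05802464]
stop -25 [-161.1 -161.  -158.3 -155.1 -154.1]
stop 0 [-160.7 -160.6 -157.8 -155.5 -155.5]
stop 25 [-160.1 -160.  -158.1 -157.2 -157.2]
front -25 [27.2 27.2 27.5 27.8 27.9] rear [174.  174.  174.2 175.6 175.6]
front 0 [25.7 25.9 26.4 28.2 28.2] rear [173.4 173.4 174.7 174.9 174.9]
front 30 [26.7 26.7 27.1 28.5 28.6] rear [173.8 173.8 174.1 175.5 175.5]
sides [-42.4 -42.4 -42.3 -42.2 -42.2] [44.4 44.4 44.7 45.8 46. ]
sides [-42.5 -42.5 -42.5 -42.4 -42.4] [44.1 44.2 44.6 46.  46. ]
sides [-42.7 -42.7 -42.6 -41.2 -41.2] [43.9 43.9 44.9 46.1 46.2]
sides [-46.  -46.  -42.7 -41.2 -41.2] [43.3 43.6 44.6 45.8 45.8]
gate 64 [-43.6 -43.5 -29.8 -19.4 -19.4] [0.9 0.9 4.3 4.9 5.1] [15.1 15.3 27.  28.9 29.7]
bar y [-12.   26.5  96.2 210.8 237.4] [-93.3 -91.1 -81.4 -75.4 -75. ] [ 40.   44.3 420.4 438.  440. ]
block+248 [220.1 221.3 245.4 255.8 255.9] [-62.5 -62.4 -59.4 -53.6 -53.5]
block-30 [-31.  -31.  -24.8  -6.9  -6.8] [-61.4 -61.4 -57.8 -54.2 -54.2]
```

>>> apply_moves --pt "0 0 0 0 0 1.6 1" --pt "28 -3.6 35 0 0 0 1" --pt "28 -3.6 40 0 0 0 1" --pt "28 -3.7 50 0 0 0 1" --pt "27.4 -3.7 50 0 0 0 1" --pt "0 0 40 0 0 0 1" --pt "0 0 40 0 0 0 1" --pt "0 0 36 0 0 0 1" --pt "0 0 0 0 0 0 1" --pt "0 0 0 0 0 0 1"

```text
time_s: 4.15
position: [0.5541, 0.1422, 0.0618]
tool_rot: [[0.187, 0.982, 0.002], [0.982, -0.187, 0.0], [0.0, 0.002, -1.0]]
ft_force: [-0.2, -0.5, 0.1]
grip_width: 0.0854
gripper_force: 0.0
```

```bash
python3 snap.py w2 wrist
```

```text
4.15 [0.5541 0.1422 0.0618] [[0.1869, 0.9824, 0.0022], [0.9824, -0.1869, 0.0001], [0.0005, 0.0022, -1.0]] [-0.16 -0.47  0.08] [ 2.5 33.8 84.4 -0.  61.6 13.3]
[[-1.48818376e-03  9.46952076e-01  3.21371361e-01  8.30787019e-02]
 [ 9.99998837e-01  1.30246387e-03  7.92886995e-04  2.49971532e-04]
 [ 3.32251401e-04  3.21372167e-01 -9.46952913e-01 -1.42874297e-01]
 [ 0.00000000e+00  0.00000000e+00  0.00000000e+00  1.00000000e+00]] 67.59845347951509 [0.56950151 0.22371242 0.20467985]
```

View pics/w2.png

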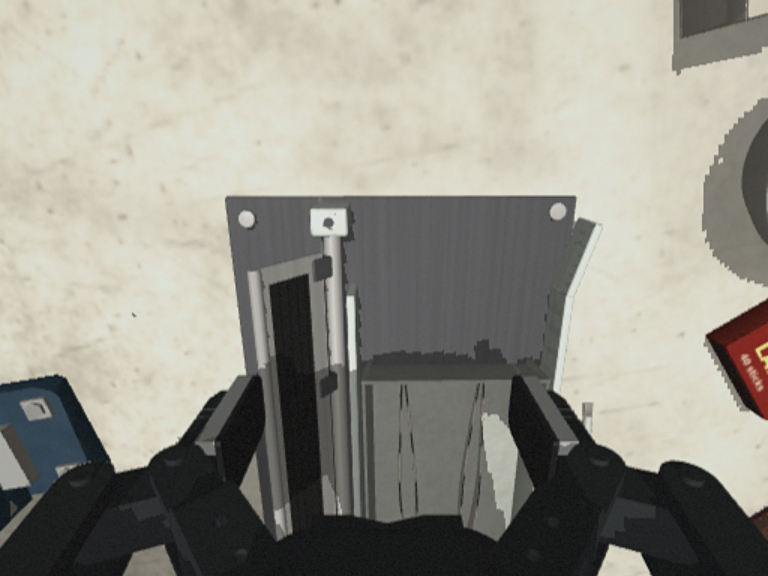

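The left finger is over the bar at (235,420) and the right one is inside the lane at (545,410). The tray's rear wall runs along v≈372, and the bearing block is at (328,222). Now I'll measure these in the tool frame.

Run:
```python
import pickle
from h import *
s,g=pickle.load(open("pics/w2.pkl","rb")); P=cloud(g,s)
T=(P-np.array(s["position"]))@np.array(s["tool_rot"])*1e3; X=T[...,1]; Y=T[...,0]; Z=P[...,2]*1e3
def rng(m,C): return np.nanpercentile(C[m],[1,50,99]).round(1) if m.any() else None
# expected in tool: lane x = X-34, lane y = Y+195
for y in(-5,0,5,10,15): print("railL",y,rng((Z>19)&(Z<25)&(abs(Y-y)<2)&(abs(X+16)<6),X), "railR",rng((Z>19)&(Z<25)&(abs(Y-y)<2)&(X>70)&(X<95),X))
for y in range(20,50,8): print("shaft",y,rng((Z>16)&(abs(Y-y)<3)&(abs(X+24)<6),X))
print("block",rng((Z>20)&(Y>45)&(Y<70)&(abs(X+24)<12),X),rng((Z>20)&(Y>45)&(Y<70)&(abs(X+24)<12),Y))
print("bar outer",rng((Z>46)&(Z<53)&(Y>15)&(Y<45)&(X<-45)&(X>-75),X),"bar end",rng((Z>30)&(Z<53)&(Y>15)&(Y<60)&(X<-40)&(X>-75),Y))
for x in(5,20,34,60): print("rear",x,rng((Z>22)&(Z<28)&(abs(X-x)<5)&(Y<0)&(Y>-35),Y))
print("base",np.nanmedian(Z[(abs(X-30)<20)&(abs(Y-20)<20)]))
```

```text
railL -5 [-17.8 -16.4 -14.3] railR [80.4 81.6 84.2]
railL 0 [-17.7 -15.6 -14.2] railR [80.4 81.9 84.4]
railL 5 [-18.2 -16.1 -14.2] railR [80.5 81.8 84.2]
railL 10 [-18.1 -16.6 -14.6] railR [80.5 81.8 84.1]
railL 15 [-18.  -16.2 -14.5] railR [80.4 82.  84.3]
shaft 20 [-29.9 -25.4 -18.3]
shaft 28 [-29.9 -25.  -20.6]
shaft 36 [-29.9 -25.9 -20.4]
shaft 44 [-27.6 -23.7 -20.6]
block [-31.8 -23.9 -16.5] [47.1 53.1 58.7]
bar outer [-52.3 -48.5 -45.6] bar end [15.3 28.2 39.1]
rear 5 [-24.5 -23.  -22.1]
rear 20 [-24.7 -22.9 -22. ]
rear 34 [-24.  -22.8 -22. ]
rear 60 [-24.  -22.5 -21.9]
base 128.65744873822484
```

>>> apply_moves --pt "0 -0.7 15 0 0 0 1" --pt "0 0 12 0 0 0 1" --pt "0 0 8 0 0 0 1" --pt "0 0 8 0 0 0 1" --pt "0 0 8 0 0 0 1" --pt "0 0 5 0 0 0 1" --pt "0 0 4 0 0 0 1" --pt "0 0 0 0 0 0 1" --pt "0 0 0 0 0 0 1"

```text
time_s: 5.32
position: [0.5524, 0.1423, 0.0004]
tool_rot: [[0.187, 0.982, -0.0], [0.982, -0.187, -0.0], [-0.0, -0.0, -1.0]]
ft_force: [-2.2, 1.3, 3.1]
grip_width: 0.0857
gripper_force: 1.7
```

```bash
python3 snap.py w3 wrist | head -1; python3 snap.py s3 side|tail -1
python3 - <<'E'
import pickle,cv2
s,g=pickle.load(open("pics/s3.pkl","rb")); f=g["frame"][150:290,140:340,::-1]
cv2.imwrite("pics/s3c.png",cv2.resize(f,None,fx=3.9,fy=3.9,interpolation=2))
E
```

```text
5.325 [5.524e-01 1.423e-01 4.000e-04] [[0.1868, 0.9824, -0.0003], [0.9824, -0.1868, -0.0], [-0.0001, -0.0003, -1.0]] [-2.17  1.29  3.11] [ 2.6 38.8 87.5 -0.  53.7 13.3]
5.375 [5.524e-01 1.422e-01 5.000e-04] [[0.1868, 0.9824, -0.0002], [0.9824, -0.1868, -0.0], [-0.0001, -0.0001, -1.0]] [-2.9  -0.45  3.28] [ 2.6 38.8 87.5 -0.  53.7 13.3]
```

View pics/w3.png

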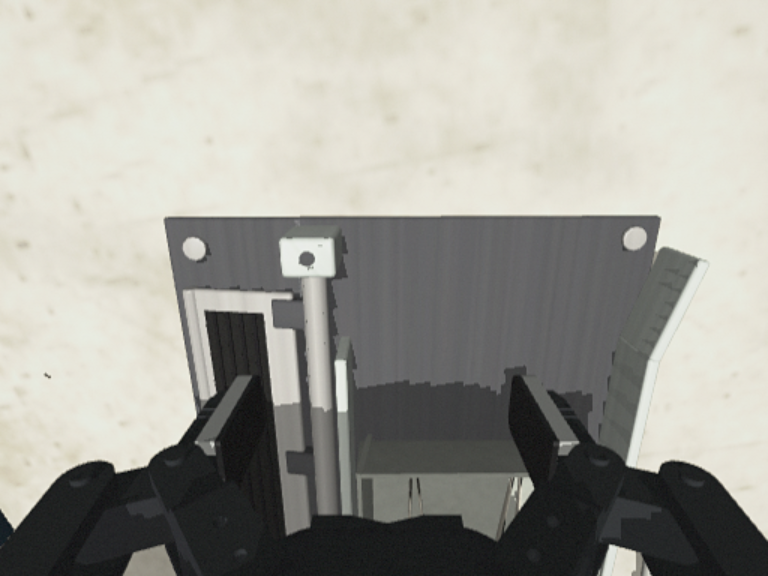

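View pics/s3c.png

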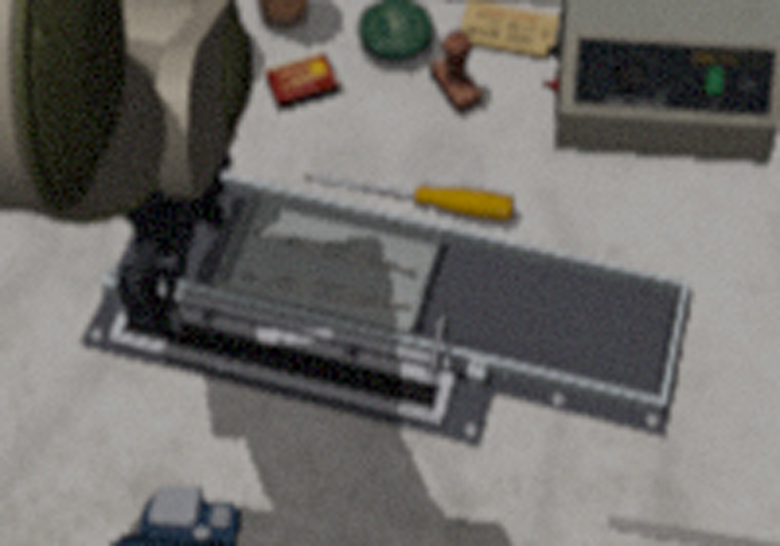

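In the wrist view the bar plate lies flat under the left finger at (240,400), and the right finger stands behind the tray's rear wall at (440,455). In the side crop the gate stands upright at (440,330). I'll check the plate tilt from the depth.

Run:
```python
import pickle
from h import *
s,g=pickle.load(open("pics/w3.pkl","rb")); P=cloud(g,s)
T=(P-np.array(s["position"]))@np.array(s["tool_rot"])*1e3; X=T[...,1]-33.8; Y=T[...,0]+195; Z=P[...,2]*1e3
m=(Y>216)&(Y<232)
for x in range(-102,-62,4):
    b=m&(X>=x)&(X<x+4)&(Z>5)&(Z<40); print(x+2,b.sum(),np.median(Z[b]).round(1) if b.any() else "")
b=m&(X>-98)&(X<-70)&(Z>5)&(Z<40); k=np.polyfit(X[b],Z[b],1); print(k,"q",.91+np.arctan(k[0]))
b=(Z>21)&(Z<28)&(abs(X)<8)&(Y>150)&(Y<190); print("rear",np.percentile(Y[b],[1,50,99]))
print("tool y along rails L",[np.median(X[(Z>19)&(Z<25)&(abs(Y-y)<2)&(abs(X+49.5)<5)]) for y in(195,200,205,210)])
```

```text
-100 95 11.6
-96 257 11.7
-92 214 12.2
-88 231 12.9
-84 243 13.5
-80 241 14.0
-76 241 14.6
-72 245 14.6
-68 231 15.8
-64 222 16.2
[ 0.1276769  24.11748964] q 1.0369898344466828
rear [170.58565519 172.31266652 173.461853  ]
tool y along rails L [np.float64(-48.095715145751214), np.float64(-48.15213476011104), np.float64(-47.91955521212112), np.float64(-48.20064568579023)]
```

>>> apply_moves --pt "-4 0 0 0 0 0 1" --pt "-4 0 0 0 0 0 1" --pt "-4 0 0 0 0 0 1" --pt "-4 0 0 0 0 0 1" --pt "-5 0 0 0 0 0 1" --pt "-6 0 0 0 0 0 1" --pt "-7 0 0 0 0 0 1" --pt "-7 0 0 0 0 0 1" --pt "-7 0 0 0 0 0 1" --pt "-7 0 0 0 0 0 1" --pt "-5 0 0 0 0 0 1" --pt "0 0 0 0 0 0 1"

```text
time_s: 6.92
position: [0.5411, 0.0825, 0.0002]
tool_rot: [[0.187, 0.982, -0.001], [0.982, -0.187, -0.001], [-0.001, -0.001, -1.0]]
ft_force: [-0.7, -2.1, 4.1]
grip_width: 0.0853
gripper_force: 1.8
```

```bash
cat > chk.py <<'E'
import pickle,sys
from h import *
s,g=pickle.load(open(f"pics/{sys.argv[1]}.pkl","rb")); P=cloud(g,s)
R=np.array([[.1868,.9824],[.9824,-.1868]]); O=np.array([.5524,.1423])
d=(P[...,:2]-O)@R*1e3; Y=d[...,0]+195; X=d[...,1]-33.8; Z=P[...,2]*1e3
t=(np.array(s["position"])[:2]-O)@R*1e3; print("tool lane",t[1]-33.8,t[0]+195,"z",s["position"][2]*1e3)
y1=t[0]+195
for x in(-30,-20,-10,0,30):
    b=(Z>21)&(Z<28)&(abs(X-x)<4)&(Y>y1-40)&(Y<y1+10); print(x,np.percentile(Y[b],[1,99]).round(1) if b.any() else "")
b=(Y>y1+18)&(Y<min(y1+45,232))&(X>-98)&(X<-70)&(Z>5)&(Z<40); k=np.polyfit(X[b],Z[b],1); print("q",.91+np.arctan(k[0]))
E
python3 snap.py w4 wrist|head -1; python3 chk.py w4
```

```text
6.925 [5.411e-01 8.250e-02 2.000e-04] [[0.187, 0.9824, -0.0007], [0.9824, -0.187, -0.0008], [-0.001, -0.0005, -1.0]] [-0.67 -2.14  4.08] [-3.7 37.3 91.4 -0.1 51.3  7.1]
tool lane -33.75043206576916 134.15482130907287 z 0.18375178916770624
-30 [121.9 124.1]
-20 [121.  124.2]
-10 [121.3 124. ]
0 [121.3 123.9]
30 
q 1.0482196482567554
```

>>> apply_moves --pt "-5 0 0 0 0 0 1" --pt "-8 0 0 0 0 0 1" --pt "-8 0 0 0 0 0 1" --pt "-8 0 0 0 0 0 1" --pt "-8 0 0 0 0 0 1" --pt "-8 0 0 0 0 0 1" --pt "-8 0 0 0 0 0 1" --pt "-8 0 0 0 0 0 1" --pt "-8 0 0 0 0 0 1" --pt "-8 0 0 0 0 0 1" --pt "-8 0 0 0 0 0 1" --pt "-5 0 0 0 0 0 1"

```text
time_s: 8.48
position: [0.5244, -0.0057, 0.0003]
tool_rot: [[0.187, 0.982, -0.0], [0.982, -0.187, 0.0], [-0.0, -0.0, -1.0]]
ft_force: [-0.1, 2.3, 2.4]
grip_width: 0.0856
gripper_force: 2.0
```

>>> apply_moves --pt "-5 0 0 0 0 0 1" --pt "-6 0 0 0 0 0 1" --pt "-6 0 0 0 0 0 1" --pt "-6 0 0 0 0 0 1" --pt "-5 0 0 0 0 0 1" --pt "-4 0 0 0 0 0 1" --pt "-3 0 0 0 0 0 1" --pt "0 0 0 0 0 0 1"

```text
time_s: 9.48
position: [0.5179, -0.0399, 0.0003]
tool_rot: [[0.187, 0.982, -0.0], [0.982, -0.187, -0.0], [-0.0, -0.0, -1.0]]
ft_force: [-0.6, 0.1, 2.1]
grip_width: 0.0855
gripper_force: 1.6
```

```bash
python3 snap.py w5 wrist|head -1; python3 chk.py w5
```

```text
9.475 [ 5.179e-01 -3.990e-02  3.000e-04] [[0.1869, 0.9824, -0.0001], [0.9824, -0.1869, -0.0005], [-0.0005, -0.0001, -1.0]] [-0.61  0.11  2.11] [-17.5  35.5  96.1  -0.   48.5  -6.7]
tool lane -33.69964606021987 9.57998316093554 z 0.33900515556672256
-30 [-2.8 -0.4]
-20 [-2.8 -0.3]
-10 [-2.9 -0.6]
0 [-3.2 -0.4]
30 
q 1.042578216697045
```

>>> apply_moves --pt "-2 0 0 0 0 0 1" --pt "-2 0 0 0 0 0 1" --pt "-1.5 0 0 0 0 0 1" --pt "-1 0 0 0 0 0 1" --pt "0 0 0 0 0 0 1" --pt "0 0 0 0 0 0 1"

```text
time_s: 10.28
position: [0.5167, -0.046, 0.0003]
tool_rot: [[0.187, 0.982, -0.0], [0.982, -0.187, -0.0], [-0.0, 0.0, -1.0]]
ft_force: [-0.5, 2.9, 4.1]
grip_width: 0.0854
gripper_force: 2.0
```

>>> apply_moves --pt "-0.7 0 0 0 0 0 1" --pt "0 0 0 0 0 0 1"

```text
time_s: 10.52
position: [0.5166, -0.0466, 0.0003]
tool_rot: [[0.187, 0.982, 0.0], [0.982, -0.187, 0.0], [0.0, -0.0, -1.0]]
ft_force: [0.3, 2.4, 4.0]
grip_width: 0.0856
gripper_force: 2.2
```

>>> apply_moves --pt "-0.7 0 0 0 0 0 1" --pt "0 0 0 0 0 0 1"

```text
time_s: 10.78
position: [0.5165, -0.0473, 0.0003]
tool_rot: [[0.187, 0.982, -0.0], [0.982, -0.187, 0.0], [0.0, -0.0, -1.0]]
ft_force: [0.7, 3.6, 4.2]
grip_width: 0.0855
gripper_force: 2.2
```

```bash
python3 snap.py w6 wrist|head -1; python3 chk.py w6
```

```text
10.775 [ 5.165e-01 -4.730e-02  3.000e-04] [[0.1869, 0.9824, -0.0], [0.9824, -0.1869, 0.0], [0.0, -0.0, -1.0]] [0.73 3.59 4.17] [-18.3  35.4  96.2   0.   48.4  -7.6]
tool lane -33.700723094030764 2.0284853501659654 z 0.32525604015625276
-30 [-10.4  -7.8]
-20 [-10.6  -7.5]
-10 [-10.5  -7.8]
0 [-10.3  -8. ]
30 
q 1.042754630619891
```

>>> apply_moves --pt "-0.7 0 0 0 0 0 1" --pt "0 0 0 0 0 0 1"

```text
time_s: 11.08
position: [0.5163, -0.048, 0.0003]
tool_rot: [[0.187, 0.982, -0.0], [0.982, -0.187, -0.0], [-0.0, 0.0, -1.0]]
ft_force: [-0.0, 3.0, 4.3]
grip_width: 0.0851
gripper_force: 2.3
```

>>> apply_moves --pt "-0.7 0 0 0 0 0 1" --pt "0 0 0 0 0 0 1"

```text
time_s: 11.32
position: [0.5162, -0.0485, 0.0003]
tool_rot: [[0.187, 0.982, 0.0], [0.982, -0.187, 0.0], [0.0, -0.0, -1.0]]
ft_force: [-0.0, 5.2, 3.5]
grip_width: 0.0859
gripper_force: 3.5
```

>>> apply_moves --pt "-0.7 0 0 0 0 0 1" --pt "0 0 0 0 0 0 1"

```text
time_s: 11.58
position: [0.5161, -0.0487, 0.0003]
tool_rot: [[0.186, 0.983, 0.0], [0.983, -0.186, 0.001], [0.001, -0.0, -1.0]]
ft_force: [1.4, 8.5, 4.3]
grip_width: 0.0855
gripper_force: 5.1
```

>>> apply_moves --pt "1.5 0 0 0 0 0 1" --pt "2 0 0 0 0 0 1" --pt "2 0 0 0 0 0 1" --pt "0 0 -5 0 0 0 1" --pt "0 0 -6 0 0 0 1" --pt "0 0 -6 0 0 0 1" --pt "0 0 -6 0 0 0 1" --pt "0 0 -6 0 0 0 1" --pt "0 0 -6 0 0 0 1" --pt "0 0 -10 0 0 0 1" --pt "0 0 -20 0 0 0 1" --pt "0 0 -30 0 0 0 1"

```text
time_s: 13.08
position: [0.5164, -0.0437, 0.0958]
tool_rot: [[0.187, 0.982, -0.002], [0.982, -0.187, 0.001], [0.0, -0.002, -1.0]]
ft_force: [0.1, 0.0, 0.1]
grip_width: 0.0853
gripper_force: 0.0
```

>>> apply_moves --pt "0 0 -40 0 0 0 1" --pt "0 0 -40 0 0 0 1" --pt "0 0 -40 0 0 0 1" --pt "0 0 -40 0 0 0 1" --pt "0 0 -40 0 0 0 1" --pt "0 0 0 0 0 0 1" --pt "0 0 0 0 0 0 1" --pt "0 0 0 0 0 0 1"

```text
time_s: 14.08
position: [0.5166, -0.0438, 0.2941]
tool_rot: [[0.187, 0.982, -0.003], [0.982, -0.187, 0.001], [0.0, -0.003, -1.0]]
ft_force: [-0.5, 0.4, 0.0]
grip_width: 0.0854
gripper_force: 0.0
```

```bash
python3 snap.py w7 wrist|head -1
python3 - <<'E'
import pickle
from h import *
s,g=pickle.load(open("pics/w7.pkl","rb")); P=cloud(g,s)
R=np.array([[.1868,.9824],[.9824,-.1868]]); O=np.array([.5524,.1423])
d=(P[...,:2]-O)@R*1e3; Y=d[...,0]+195; X=d[...,1]-33.8; Z=P[...,2]*1e3
for x in(-12,0,15,30):
    b=(Z>22)&(Z<29)&(abs(X-x)<4)&(Y>-40)&(Y<10); print(x,np.percentile(Y[b],[1,99]).round(1) if b.any() else "")
b=(Y>60)&(Y<220)&(X>-95)&(X<-64)&(Z>12)&(Z<60); k=np.polyfit(X[b],Z[b],1); print("q",.91+np.arctan(k[0]),np.percentile(Z[b],99))
E
```

```text
14.075 [ 0.5166 -0.0438  0.2941] [[0.1869, 0.9824, -0.0026], [0.9824, -0.1869, 0.0008], [0.0003, -0.0027, -1.0]] [-0.51  0.36  0.04] [-17.9  16.5  72.   -0.   91.7  -7.2]
-12 [-9.9 -9.2]
0 [-9.8 -9.5]
15 [-9.8 -9.4]
30 [-9.6 -9.4]
q 0.03775682450651796 51.916616543148386
```

View pics/w7.png

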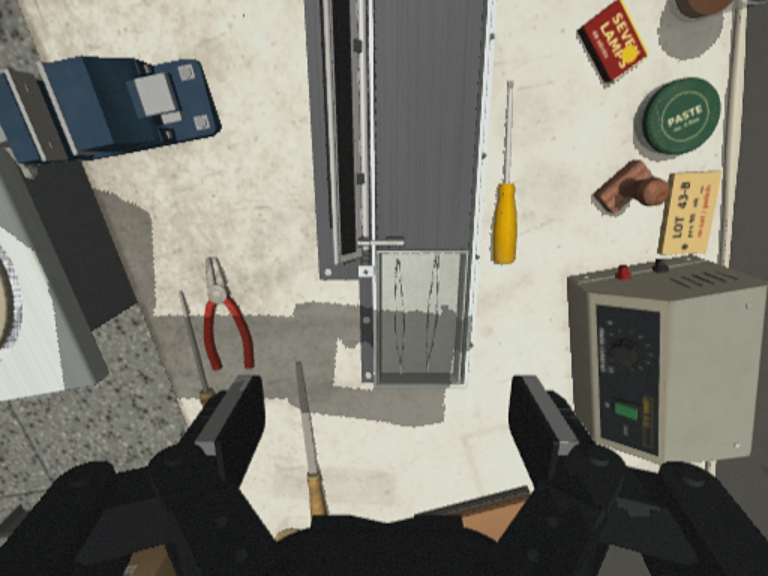

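The gate at (385,242) is shut behind the tray, whose rear wall is at v≈252 and front wall is against the stop at v≈383. Both tweezers are inside it, the arm is clear, and the nearby things are unmoved.

```bash
python3 -c "
from rig import env; print(env.close_job())"
```

```text
the job is handed in; nothing more can be done
None
```

The tray is home against the end stop with the gate shut behind it, both tweezers are in it, the arm is clear, and the job is handed in; the hand-in gave no verdict back.

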